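Build the sample stand for the microscope

ROBOT

A 6-joint arm with a two-finger parallel gripper is mounted at the origin on the work surface. World frame = base frame: x ahead of the robot, y to its left, z up, the work surface at z = 0. Lengths are in m, angles in rad, forces in N, time in s.
With the tool pointing down it reaches from about 0.35 to 0.85 m from the base axis. Payload 8.1 kg.
Tool frame: the origin (TCP) lies on the centre line of the jaws, within the pads' length; the fingertips stand 17 mm ahead of it and the grasp point (between the pads) lies 2 mm behind it; z points along the fingers, y is the line along which they close (so a half turn about z gives the same grasp; the last joint's range is limited). The gripper opens to 93 mm and grips with 3 to 60 N. Pads are 15 mm wide; open, the fingers measure 128 mm over their backs; the gripper's body (75 mm by 188 mm) begins 65 mm behind the grasp point.
Start: joints at [-1.356, 0.13, 1.488, -0, 1.523, -0.085], TCP at [0.177, -0.573, 0.236] pointing down, gripper open.
Joint ranges: [-2.96, 2.96], [-0.89, 2.26], [0.02, 2.5], [-1.34, 4.48], [0, 2.73], [-2.66, 2.66]. Speed limits (rad/s): [2.39, 2.39, 2.79, 3.14, 3.14, 3.14].

INTERFACE

Orientations are given as a rotation vector (axis times angle).
In Python, from plant import robot, optics, close_job, models gives the robot as it stands.
- The arm moves only by the shell command python3 -m inch 'ROWS' [OPENING] [FORCE]. ROWS is a JSON object of lists of equal length, an entry for each row: "travel": the shift along the tool's x, y, z in m, a list of three; "spin": the turn about the tool's z in rad. In form: {"travel": [[x, y, z], ...], "spin": [spin, ...]}. A call has 1 to 10 rows; each row is the pose to reach, as a shift and turn from the pose commanded when the call began, along the tool's axes at that moment; what a row does not reach only later rows make up. A row lasts 1/12 s, in which the tool goes at most 41.7 mm and 7.16 degrees, less where a joint would pass 70% of its speed; a pose out of reach is approached as far as the arm can. A call with a gripper value outside its range is refused whole. OPENING is the closure, from 0 (fully open) to 1 (shut), set as the call begins (- or left out, the last holds). The fingers move at their own pace and stop on an object; FORCE is the grip in N (left out, the last holds). Time passes only in rows, so rows that repeat a pose let the fingers close. It gives the time, the measured TCP pose, the force, the opening and the grip force at its end, in the units of the state.
- robot.read_state(): the state, without advancing time (a new reading comes with each control period).
- optics.read_camera(name): name is "scene" or "top" or "wrist"; returns (picture, depth): 420x560x3 uint8, red, green, blue; 420x560 float32, m along the optical axis (not along the pixel's ray), 0 where there is no reading.
- optics.camera_info(name): a dict with "camera_matrix" (3x3 intrinsics, pixels), "dist" ([k1, k2, p1, p2, k3] as OpenCV has them; the pictures are not rectified), "view" (4x4, takes a point from world to camera coordinates). Camera axes: x right, y down, z forward; pixel columns grow to the right and rows downward; lengths in m; the calibration is good to about 2 mm. A picture is of the moment at which its call begins: read the wrist's pose just before it. camera_info takes no time and is no camera call; for the wrist camera it gives the pose at the moment of the call.
- close_job(): hands the job in; it is judged then, once.
Trained networks look in the newest picture that a camera, given by its name, has taken for a name from the list of things; names that differ only in an ending like _2 or _b are one class to them, and where a whole thing is asked for, a point or a joint stands for the part that bears it (a point fixed in the world has none). Each returns a list of dicts, best first, with "p" (0 to 1); they miss things now and then, are a little off and sometimes report something else, mostly with a low value. They report only what shows in the picture. A call takes as long as a camera call. They do not tell look-alikes from the thing itself.
- models.look_for(camera, name): "centre" ([x, y, z] in m, in world coordinates, good to about 4 mm: the middle of the surface that is visible of it).
- models.masks_of(camera, name): "region" (420x560 bool, what is visible of it).
The state is a dict: "t": time; "q": joint angles; "dq": joint speeds; "joint_torque": joint torques, N m; "tool_pos": TCP position; "orientation": TCP orientation; "force": force on the tool from outside, world axes, zero at the start; "wrist_torque": the same for the moment, N m; "opening": finger opening in m; "gripper_force": force on a finger pad.
Only numpy, scipy, OpenCV 4.12 (cv2) and the standard library are available. Lean on these libraries where they do the work, as an engineer would, in place of code of your own. Each camera call takes 0.05 s, during which the arm holds its last target. There are 200 camera calls.

TASK

Swap the sample and build the stand: the red mount that now sits in the white holder plate goes into the pocket of the yellow parking block, and on the dark positioning stage build a stack, from the bottom up, of the black riser, the blue spacer and the white holder plate, with the brass mount seated in the holder's pocket. Set every layer down flat, centred on the one below with its long side along the stage's long side, seat both mounts fully in their pockets, and leave the orange spacer where it is.

Things in the scene. Friction and masses are not known exactly. Their poses are not given: they have to be found in the camera images.
- stage: Fixed black positioning stage: lower plate 125 x 105 x 12 mm and upper dark-steel plate 110 (x) x 90 (y) mm whose flat top is 25 mm above the table; white corner marks on top frame the riser's place at its centre; two steel micrometer stubs stick out 18 mm at the +y side and 14 mm at the +x side, low down. Origin at the centre of its underside (table level), x along the long side, z up.
- nest: Fixed yellow square parking block, 70 x 70 x 20 mm, with a round pocket in the centre of its top: 40 mm in diameter, 8 mm deep, so the pocket floor is 12 mm above its underside. Origin at the centre of its underside (table level), z up.
- riser: Black riser block with a green rectangle on top, 76 (x) x 56 (y) x 40 (z) mm, about 0.35 kg, stands loose on the table; origin at the centre of its underside, x along the long side, z up.
- blue_spacer: Blue flat block, 76 (x) x 56 (y) x 22 (z) mm, with four black dots on top; lies flat, loose; origin at the centre of its underside, z up. x along the long side; about 0.2 kg.
- orange_spacer: Orange flat block, 76 (x) x 56 (y) x 22 (z) mm, with four black dots on top; lies flat, loose; origin at the centre of its underside, z up. Same shape as the blue one, but not wanted: it stays where it is.
- holder: White holder plate, 80 (x) x 58 (y) x 18 (z) mm, about 0.18 kg, loose, lying flat on the table, with a round pocket in the centre of its top: 40 mm in diameter, 8 mm deep (pocket floor 10 mm above its underside). At the start the red mount stands in this pocket. Origin at the centre of its underside, x along the long side, z up.
- brass_mount: Brass-coloured round sample mount with a green glass disc on top, 34 mm in diameter and 28 mm tall (the foot is bevelled 2.5 mm), standing upright; origin at the centre of its underside, z up. About 50 g; at the start it stands on the table.
- red_mount: Red round sample mount with a white disc on top, 34 mm in diameter and 28 mm tall (the foot is bevelled 2.5 mm), standing upright; origin at the centre of its underside, z up. About 50 g; at the start it stands in the holder's pocket and sticks out 20 mm above the holder's top.
Not all that is in view belongs to the job. Leave any brown or purple look-alike of the riser alone. Several things look just like the brass_mount: the one meant starts farthest from the robot's base.

How it is judged:
At the end, for the whole second after the job is handed in: Riser on stage, blue spacer on riser, holder on spacer: each within 12 mm of centre, long sides within 0.2 rad, height within 4 mm, tilt under 0.06 rad. Brass mount in the holder, red in the yellow block: within 6 mm of centre, within 3 mm of the pocket floor, upright. All released, at rest (horizontal distance between riser and stage below 0.012 m and z of riser in the frame of stage between 0.021 and 0.029 m and angle between the x axis of riser and the x axis of stage, either way round below 0.2 rad and angle between each of riser, blue_spacer, holder, brass_mount, red_mount's own z axis and vertical below 0.06 rad and horizontal distance between blue_spacer and riser below 0.012 m and z of blue_spacer in the frame of riser between 0.036 and 0.044 m and angle between the x axis of blue_spacer and the x axis of riser, either way round below 0.2 rad and horizontal distance between holder and blue_spacer below 0.012 m and z of holder in the frame of blue_spacer between 0.018 and 0.026 m and angle between the x axis of holder and the x axis of blue_spacer, either way round below 0.2 rad and horizontal distance between brass_mount and holder below 0.006 m and z of brass_mount in the frame of holder between 0.007 and 0.013 m and horizontal distance between red_mount and nest below 0.006 m and z of red_mount in the frame of nest between 0.009 and 0.015 m and linear speed of each of riser, blue_spacer, holder, brass_mount, red_mount below 0.02 m/s); the robot touches nothing.
It fails at once if the orange spacer is moved more than 20 mm (distance of orange_spacer from where it was at the start of the episode above 0.02 m).
It also fails if it takes over 144 s, if anything falls off the work surface, if the arm or the gripper's body presses on something with over 40 N, if the wrist force passes 120 N, or if a joint passes its speed limit or range.

## Working session

There is one attempt and no reset: what is moved stays moved. The work goes in short steps, Python scripts to look and compute and a shell command to move; the robot and the scene stay as the last step left them, time stands still between calls to the robot, and variables do not carry over. Pictures are saved under pics/ and viewed, at most 14 in all, crops included, and the job is handed in when it is done.

```bash
ls; mkdir -p pics
cat > h.py <<'E'
import numpy as np, cv2
from plant import robot, optics, models
def cloud(name):
    info=optics.camera_info(name); img,d=optics.read_camera(name)
    return img,d,info
def px2w(info,d,us,vs):
    K=np.array(info["camera_matrix"],float);D=np.array(info["dist"],float);V=np.array(info["view"])
    z=d[vs,us]; p=cv2.undistortPoints(np.stack([us,vs],1).astype(float).reshape(-1,1,2),K,D).reshape(-1,2)
    P=np.c_[p*z[:,None],z,np.ones(len(z))]
    return (P@np.linalg.inv(V).T)[z>0,:3]
def w2px(info,P):
    V=np.array(info["view"]);r=cv2.Rodrigues(V[:3,:3])[0]
    return cv2.projectPoints(np.array(P,float).reshape(-1,1,3),r,V[:3,3].copy(),np.array(info["camera_matrix"],float),np.array(info["dist"],float))[0].reshape(-1,2)
E
python3 - <<'E'
from h import *
s=robot.read_state();print({k:np.round(v,3).tolist() for k,v in s.items()})
for c in("top","scene"):
    img,d,i=cloud(c);cv2.imwrite(f"pics/{c}1.png",img[:,:,::-1])
    print(c,np.round(i["view"],3).tolist())
    if 1:
      for n in("stage","nest","riser","blue_spacer","orange_spacer","holder","brass_mount","red_mount"):
        print(n,[(np.round(r["centre"],3).tolist(),round(r["p"],2),w2px(i,[r["centre"]]).round().tolist()[0]) for r in models.look_for(c,n)])
E
```

```text
pics
{'t': 0.0, 'q': [-1.356, 0.131, 1.489, -0.0, 1.523, -0.085], 'dq': [0.001, -0.001, -0.001, -0.001, -0.0, -0.001], 'joint_torque': [-0.001, -55.986, -49.175, 0.077, 0.036, -0.0], 'tool_pos': [0.177, -0.573, 0.235], 'orientation': [-3.105, -0.469, 0.0], 'force': [-0.275, 0.043, -0.218], 'wrist_torque': [-0.03, -0.017, 0.054], 'gripper_force': 0.0, 'opening': 0.093}
top [[0.014, -1.0, 0.005, -0.027], [-0.994, -0.014, -0.113, 0.529], [0.113, -0.004, -0.994, 1.166], [0.0, 0.0, 0.0, 1.0]]
stage [([0.63, -0.101, 0.026], 0.71, [301.0, 169.0])]
nest [([0.45, 0.371, 0.021], 0.62, [122.0, 234.0])]
riser [([0.759, 0.105, 0.036], 0.93, [224.0, 119.0]), ([0.28, 0.23, 0.04], 0.8, [171.0, 300.0]), ([0.615, 0.082, 0.04], 0.79, [231.0, 172.0])]
blue_spacer []
orange_spacer [([0.442, -0.358, 0.023], 0.95, [397.0, 240.0]), ([0.633, -0.101, 0.024], 0.67, [301.0, 168.0])]
holder [([0.449, -0.008, 0.018], 0.9, [265.0, 236.0])]
brass_mount [([0.632, -0.275, 0.034], 0.64, [366.0, 168.0]), ([0.53, -0.254, 0.027], 0.61, [358.0, 206.0]), ([0.628, -0.101, 0.026], 0.32, [300.0, 169.0])]
red_mount [([0.446, -
[... 200 characters left out ...]
 0.0, 1.0]]
stage [([0.639, -0.101, 0.024], 0.89, [208.0, 236.0])]
nest [([0.45, 0.373, 0.019], 0.67, [458.0, 253.0])]
riser [([0.3, 0.231, 0.04], 0.87, [418.0, 167.0]), ([0.622, 0.086, 0.04], 0.66, [294.0, 263.0])]
blue_spacer [([0.63, 0.268, 0.018], 0.71, [378.0, 309.0])]
orange_spacer [([0.641, -0.1, 0.02], 0.69, [208.0, 238.0]), ([0.451, -0.351, 0.024], 0.57, [156.0, 130.0]), ([0.454, -0.008, 0.042], 0.41, [288.0, 180.0])]
holder [([0.462, -0.004, 0.015], 0.85, [288.0, 190.0])]
brass_mount [([0.532, -0.252, 0.028], 0.68, [173.0, 170.0]), ([0.631, -0.277, 0.027], 0.57, [139.0, 200.0]), ([0.624, 0.086, 0.044], 0.47, [294.0, 263.0])]
red_mount [([0.456, -0.01, 0.036], 0.54, [287.0, 182.0])]
```

View pics/top1.png

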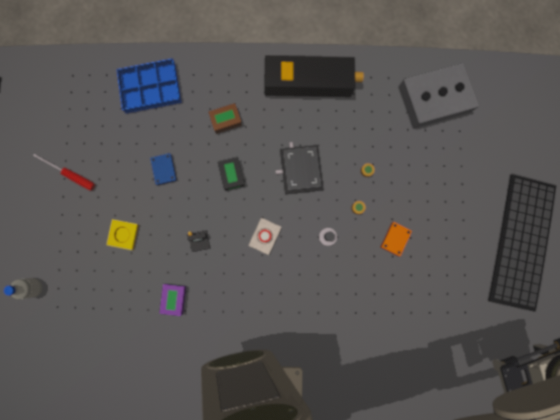

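View pics/scene1.png

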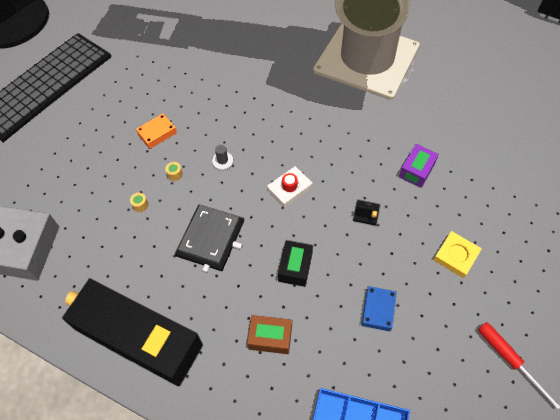

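Top view: black riser (231,173), brown look-alike (225,118), purple (172,300), blue spacer (163,170), holder with red mount (265,237), stage (301,169), nest (122,234), orange spacer (397,239). The brass candidates are at (368,170), 0.69 m from the base, and (359,207), 0.59 m. The first is the farthest, so it is the one meant. I'll crop it and fit poses.

```bash
cat >> h.py <<'E'
def rect(cam,c,r,zlo,zhi,scale=None):
    """minAreaRect of points with zlo<z<zhi within r of c"""
    img,d,i=cam
    vs,us=np.nonzero(d>0);P=px2w(i,d,us,vs)
    m=(np.hypot(P[:,0]-c[0],P[:,1]-c[1])<r)&(P[:,2]>zlo)&(P[:,2]<zhi)
    Q=P[m]
    if len(Q)<10: return None
    (cx,cy),(w,h),a=cv2.minAreaRect((Q[:,:2]*1000).astype(np.float32))
    if w<h: a+=90;w,h=h,w
    return dict(c=(round(cx/1000,4),round(cy/1000,4)),wh=(round(w,1),round(h,1)),yaw=round((a+90)%180-90,1),n=len(Q),z=round(float(np.median(Q[:,2])),4),mean=np.round(Q[:,:2].mean(0),4).tolist())
E
python3 - <<'E'
from h import *
C={c:cloud(c) for c in("top","scene")}
I=C["top"][0];S=C["scene"][0]
a=cv2.resize(I[140:240,320:420],(400,400),interpolation=2);b=cv2.resize(S[140:240,110:210],(400,400),interpolation=2)
cv2.imwrite("pics/brass.png",np.hstack([a,b])[:,:,::-1])
T=dict(stage=((.635,-.101),.09,.018,.032),nest=((.45,.371),.06,.014,.027),riser=((.617,.084),.065,.033,.05),blue=((.63,.265),.06,.014,.03),holder=((.449,-.008),.06,.011,.024),red=((.449,-.008),.04,.031,.045),brass=((.632,-.275),.035,.02,.04),nbrass=((.53,-.254),.035,.02,.04),orange=((.444,-.356),.06,.015,.03),thing=((.435,.16),.06,.01,.1),pin=((.46,-.165),.05,.01,.1))
for n,t in T.items():
  for c in C: print(n,c,rect(C[c],*t))
E
```

```text
stage top {'c': (0.6308, -0.1044), 'wh': (117.2, 96.3), 'yaw': 10.2, 'n': 1393, 'z': 0.0252, 'mean': [0.6319, -0.1048]}
stage scene {'c': (0.6306, -0.1009), 'wh': (112.7, 97.7), 'yaw': 6.5, 'n': 2193, 'z': 0.0263, 'mean': [0.6339, -0.1022]}
nest top {'c': (0.4482, 0.3724), 'wh': (71.8, 71.3), 'yaw': 80.4, 'n': 564, 'z': 0.0193, 'mean': [0.448, 0.3716]}
nest scene {'c': (0.4481, 0.3728), 'wh': (74.0, 70.1), 'yaw': -10.2, 'n': 928, 'z': 0.0207, 'mean': [0.4498, 0.3724]}
riser top {'c': (0.6154, 0.0835), 'wh': (77.7, 56.2), 'yaw': 14.6, 'n': 617, 'z': 0.0403, 'mean': [0.6144, 0.0832]}
riser scene {'c': (0.6136, 0.0848), 'wh': (77.9, 56.0), 'yaw': 14.4, 'n': 1057, 'z': 0.0414, 'mean': [0.6154, 0.0855]}
blue top {'c': (0.6264, 0.2681), 'wh': (75.4, 55.2), 'yaw': 14.9, 'n': 560, 'z': 0.0219, 'mean': [0.6258, 0.2675]}
blue scene {'c': (0.6263, 0.2691), 'wh': (77.2, 57.2), 'yaw': 14.3, 'n': 1156, 'z': 0.0231, 'mean': [0.6286, 0.2694]}
holder top {'c': (0.451, -0.0085), 'wh': (79.9, 57.9), 'yaw': -24.1, 'n': 498, 'z': 0.0179, 'mean': [0.451, -0.0085]}
holder scene {'c': (0.449, -0.0077), 'wh'
[... 802 characters left out ...]
op {'c': (0.4467, -0.3573), 'wh': (77.0, 57.0), 'yaw': -26.4, 'n': 605, 'z': 0.0219, 'mean': [0.4469, -0.3562]}
orange scene {'c': (0.4464, -0.3569), 'wh': (77.4, 62.5), 'yaw': -27.1, 'n': 689, 'z': 0.0231, 'mean': [0.4487, -0.3544]}
thing top {'c': (0.4364, 0.1664), 'wh': (50.4, 49.2), 'yaw': 11.5, 'n': 248, 'z': 0.0311, 'mean': [0.4381, 0.1667]}
thing scene {'c': (0.4349, 0.1668), 'wh': (51.9, 47.9), 'yaw': 11.9, 'n': 437, 'z': 0.028, 'mean': [0.4454, 0.169]}
pin top {'c': (0.4533, -0.1751), 'wh': (43.7, 41.6), 'yaw': -57.0, 'n': 124, 'z': 0.0473, 'mean': [0.4519, -0.1745]}
pin scene {'c': (0.4558, -0.171), 'wh': (42.4, 37.7), 'yaw': -67.0, 'n': 253, 'z': 0.0349, 'mean': [0.4558, -0.1706]}
```

View pics/brass.png

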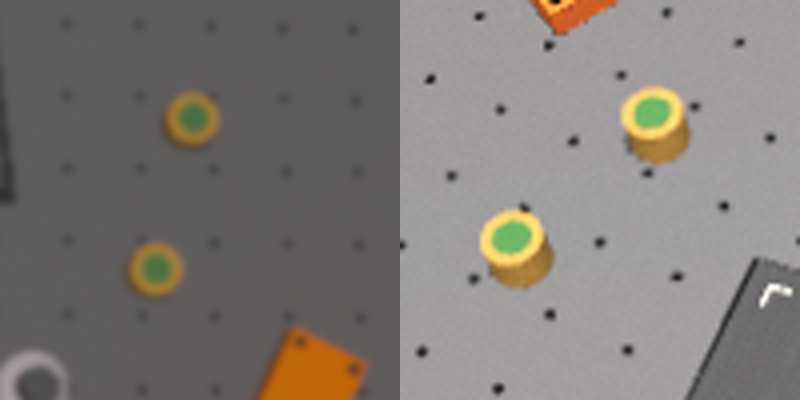

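The crop shows two identical brass mounts, in the top half at (192,118) and (155,270). The upper one, world (0.631,-0.279), is farthest from the base, so I take that one. Start with the red mount.

```bash
cat >> h.py <<'E'
from scipy.spatial.transform import Rotation as R
def to(x,y,z,psi):
    s=robot.read_state();M=R.from_rotvec(s["orientation"]).as_matrix();p=np.array(s["tool_pos"])
    cur=np.degrees(np.arctan2(M[1,0],M[0,0]));dp=(psi-cur+180)%360-180
    t=M.T@(np.array([x,y,z])-p)
    print("pos",p.round(4),"psi",cur.round(2),"tiltz",M[:,2].round(3),"travel",t.round(4),"spin",np.radians(-dp).round(4),"dist",np.linalg.norm(t).round(3),"t",round(s["t"],2),"open",round(s["opening"],4),"grip",round(s["gripper_force"],1),"q6",round(s["q"][5],2),"F",np.round(s["force"],1))
E
python3 -c "
from h import *
to(.451,-.0085,.2,15)"
```

```text
pos [ 0.1772 -0.5732  0.2357] psi 17.18 tiltz [-0. -0. -1.] travel [ 0.4284 -0.4587  0.0356] spin 0.038 dist 0.629 t 1.0 open 0.0931 grip 0.0 q6 -0.09 F [-0.7 -0.8  0.4]
```

```bash
python3 -m inch '{"travel":[[0.2,-0.215,0.017],[0.2,-0.215,0.017],[0.2,-0.215,0.017],[0.2,-0.215,0.017],[0.2,-0.215,0.017],[0.2,-0.215,0.017],[0.428,-0.459,0.036],[0.428,-0.459,0.036],[0.428,-0.459,0.036],[0.428,-0.459,0.036]],"spin":[0,0,0,0.038,0.038,0.038,0.038,0.038,0.038,0.038]}' 0
python3 -m inch '{"travel":[[0.18,-0.193,0.01],[0.18,-0.193,0.01],[0.18,-0.193,0.01],[0.18,-0.193,0.01],[0.18,-0.193,0.01],[0.18,-0.193,0.01],[0.18,-0.193,0.01]],"spin":[0,0,0,0,0,0,0]}'
python3 - <<'E'
from h import *
to(.451,-.0085,.2,15)
C=cloud("wrist");cv2.imwrite("pics/w1.png",C[0][:,:,::-1]);print(np.round(C[2]["view"],3).tolist())
E
```

```text
t: 1.83
tool_pos: [0.3587, -0.197, 0.2119]
orientation: [3.114, 0.409, 0.001]
force: [1.3, 0.1, -0.4]
opening: 0.0927
gripper_force: 0.0
t: 2.42
tool_pos: [0.4835, 0.0388, 0.2017]
orientation: [-3.113, -0.415, -0.002]
force: [0.8, -0.0, 0.0]
opening: 0.0931
gripper_force: 0.0
pos [0.4835 0.0388 0.2017] psi 15.18 tiltz [ 0.001  0.002 -1.   ] travel [-0.0438  0.0372  0.0016] spin 0.0031 dist 0.057 t 2.42 open 0.0931 grip 0.0 q6 1.28 F [ 0.8 -0.   0. ]
[[0.261, -0.965, -0.001, -0.089], [-0.925, -0.251, 0.287, 0.434], [-0.277, -0.074, -0.958, 0.495], [0.0, 0.0, 0.0, 1.0]]
```

View pics/w1.png

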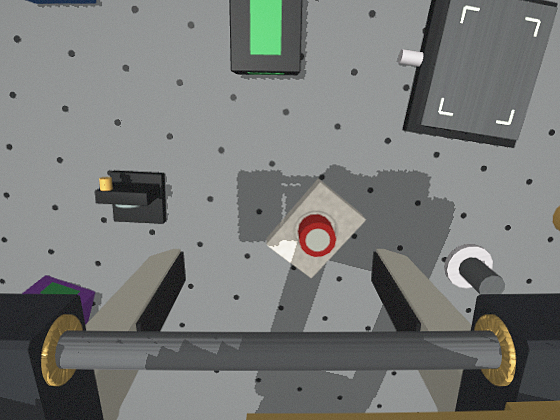

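The wrist view shows the red mount in the holder (318,238), the stage with four corner marks (490,65), and the riser (268,40). Now refine these poses from this cloud.

Run:
```python
from h import *
C=cloud("wrist")
print("red",rect(C,(.45,-.008),.03,.034,.045))
print("holder",rect(C,(.45,-.008),.055,.013,.023))
print("stage",rect(C,(.632,-.102),.085,.022,.03))
print("riser",rect(C,(.615,.084),.065,.036,.045))
img,d,i=C;v,u=np.nonzero((img.min(2)>190)&(d>0));P=px2w(i,d,u,v)
Q=P[(np.hypot(P[:,0]-.632,P[:,1]+.102)<.06)&(P[:,2]>.02)]
a=cv2.minAreaRect((Q[:,:2]*1000).astype(np.float32));print("marks",a,len(Q))
to(.451,-.0085,.06,15)
```

```text
red {'c': (0.4505, -0.0073), 'wh': (33.8, 32.1), 'yaw': 16.9, 'n': 1005, 'z': 0.0373, 'mean': [0.4508, -0.0068]}
holder {'c': (0.4499, -0.0069), 'wh': (80.7, 59.1), 'yaw': -24.1, 'n': 3407, 'z': 0.017, 'mean': [0.4534, -0.0061]}
stage {'c': (0.6317, -0.1037), 'wh': (110.1, 91.9), 'yaw': 7.1, 'n': 13895, 'z': 0.0243, 'mean': [0.6322, -0.1033]}
riser {'c': (0.6027, 0.0816), 'wh': (55.7, 52.7), 'yaw': -75.8, 'n': 5124, 'z': 0.0392, 'mean': [0.6031, 0.0815]}
marks ((631.8607177734375, -104.35812377929688), (86.66401672363281, 67.28880310058594), 6.940643310546875) 321
pos [0.4827 0.0368 0.2015] psi 15.24 tiltz [-0.  0. -1.] travel [-0.0424  0.0355  0.1415] spin 0.0042 dist 0.152 t 2.52 open 0.0929 grip 0.0 q6 1.27 F [-0.4 -0.4  0.1]
```

```bash
python3 -m inch '{"travel":[[-0.0427,0.0343,0.04],[-0.0427,0.0343,0.08],[-0.0427,0.0343,0.12],[-0.0427,0.0343,0.12],[-0.0427,0.0343,0.12],[-0.0427,0.0343,0.14],[-0.0427,0.0343,0.152],[-0.0427,0.0343,0.160],[-0.0427,0.0343,0.160],[-0.0427,0.0343,0.160]],"spin":[0,0,0,0,0,0,0,0,0,0]}' 0
python3 -c "
from h import *
to(.4505,-.0075,.041,15)"
```

```text
t: 3.35
tool_pos: [0.4504, -0.0103, 0.0428]
orientation: [3.114, 0.41, 0.001]
force: [0.5, -0.0, -0.5]
opening: 0.0929
gripper_force: 0.0
pos [ 0.4504 -0.0103  0.0428] psi 14.98 tiltz [ 0.001 -0.    -1.   ] travel [ 0.0008 -0.0026  0.0018] spin -0.0003 dist 0.003 t 3.35 open 0.0929 grip 0.0 q6 1.17 F [ 0.5 -0.  -0.5]
```

```bash
python3 -m inch '{"travel":[[0.0005,-0.0025,0.0015],[0.0005,-0.0025,0.0015]],"spin":[0,0]}' 0
python3 -m inch '{"travel":[[0,0,0],[0,0,0],[0,0,0],[0,0,0],[0,0,0],[0,0,0],[0,0,0],[0,0,0],[0,0,0],[0,0,0]],"spin":[0,0,0,0,0,0,0,0,0,0]}' 1 20
python3 -c "
from h import *
to(.448,.3725,.2,15)"
```

```text
t: 3.52
tool_pos: [0.4505, -0.0072, 0.0413]
orientation: [3.114, 0.41, 0.003]
force: [-0.1, 0.2, 0.6]
opening: 0.0934
gripper_force: 0.0
t: 4.35
tool_pos: [0.4496, -0.0073, 0.0402]
orientation: [-3.115, -0.41, 0.0]
force: [0.2, -0.0, 0.0]
opening: 0.0333
gripper_force: 20.0
pos [ 0.4496 -0.0073  0.0402] psi 15.0 tiltz [-0.  0. -1.] travel [ 0.0967 -0.3673 -0.1598] spin -0.0 dist 0.412 t 4.35 open 0.0333 grip 20.0 q6 1.18 F [ 0.2 -0.   0. ]
```

```bash
python3 -m inch '{"travel":[[0,0,-0.01],[0,0,-0.03],[0,0,-0.06],[0,0,-0.09],[0.008,-0.03,-0.11],[0.018,-0.065,-0.11],[0.028,-0.105,-0.11],[0.0385,-0.145,-0.11],[0.049,-0.185,-0.11],[0.0595,-0.225,-0.11]],"spin":[0,0,0,0,0,0,0,0,0,0]}'
python3 -m inch '{"travel":[[0.0105,-0.04,0],[0.021,-0.08,0],[0.0315,-0.12,0],[0.036,-0.138,0],[0.037,-0.142,0],[0.037,-0.142,0]],"spin":[0,0,0,0,0,0]}'
python3 - <<'E'
from h import *
C=cloud("wrist");cv2.imwrite("pics/w2.png",C[0][:,:,::-1])
print("nest",rect(C,(.448,.3725),.055,.014,.025))
print("nest top",rect(cloud("top"),(.448,.3725),.055,.014,.025))
to(.448,.3725,.044,15)
E
```

```text
t: 5.18
tool_pos: [0.4486, 0.2274, 0.1513]
orientation: [-3.115, -0.41, -0.002]
force: [0.9, -0.1, -0.4]
opening: 0.0331
gripper_force: 20.0
t: 5.68
tool_pos: [0.4474, 0.3733, 0.1505]
orientation: [3.114, 0.414, -0.0]
force: [-0.6, -0.8, -0.7]
opening: 0.033
gripper_force: 20.0
nest {'c': (0.4487, 0.3726), 'wh': (70.7, 69.5), 'yaw': -9.8, 'n': 4891, 'z': 0.019, 'mean': [0.4555, 0.3752]}
nest top {'c': (0.4478, 0.3715), 'wh': (71.1, 70.1), 'yaw': -10.1, 'n': 264, 'z': 0.0194, 'mean': [0.4339, 0.3634]}
pos [0.4479 0.3712 0.1503] psi 15.0 tiltz [-0.    -0.001 -1.   ] travel [ 0.0005 -0.0013  0.1063] spin -0.0001 dist 0.106 t 5.78 open 0.0333 grip 20.0 q6 1.91 F [ 0.4  0.5 -0.4]
```

View pics/w2.png

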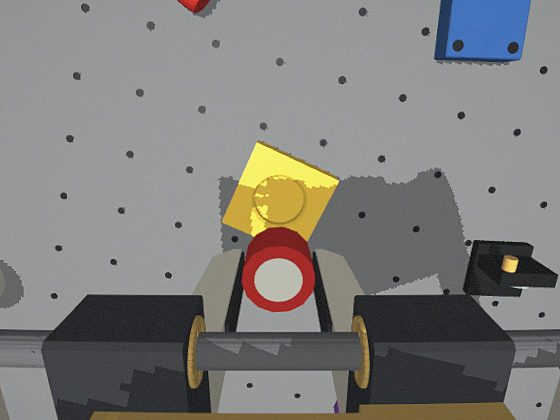

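The red mount sits upright in the jaws (280,275), and the empty nest pocket is at (280,198).

```bash
python3 -m inch '{"travel":[[0,-0.001,0.03],[0,-0.001,0.06],[0,-0.001,0.08],[0,-0.001,0.088],[0,-0.001,0.093],[0,-0.001,0.098],[0,-0.001,0.102],[0,-0.001,0.105],[0,-0.001,0.107],[0,-0.001,0.107]],"spin":[0,0,0,0,0,0,0,0,0,0]}'
python3 -c "
from h import *
to(.448,.372,.042,15)"
```

```text
t: 6.62
tool_pos: [0.4478, 0.3733, 0.0435]
orientation: [-3.114, -0.41, -0.001]
force: [0.7, 0.2, -1.4]
opening: 0.0336
gripper_force: 20.0
pos [0.4478 0.3733 0.0435] psi 15.0 tiltz [ 0.  0. -1.] travel [-0.0001  0.0013  0.0015] spin 0.0001 dist 0.002 t 6.62 open 0.0336 grip 20.0 q6 1.92 F [ 0.7  0.2 -1.4]
```

```bash
python3 -m inch '{"travel":[[0,0,0.001],[0,0,0.001],[0,0,0.001],[0,0,0.001],[0,0,0.001],[0,0,0.001]],"spin":[0,0,0,0,0,0]}' 0.3 20
python3 -m inch '{"travel":[[0,0,-0.02],[0,0,-0.05],[0,0,-0.09],[0,0,-0.11],[0,0,-0.11]],"spin":[0,0,0,0,0]}' 0
python3 - <<'E'
from h import *
C=cloud("wrist");T=cloud("top")
for c in(C,T):print("red",rect(c,(.448,.3725),.03,.027,.04))
print("blue w",rect(C,(.6263,.2685),.06,.015,.03))
C=cloud("scene");print("red s",rect(C,(.448,.3725),.03,.027,.045))
to(.6147,.084,.12,14.5)
E
```

```text
t: 7.12
tool_pos: [0.4477, 0.3731, 0.0423]
orientation: [-3.115, -0.41, -0.0]
force: [-0.4, -0.4, -0.4]
opening: 0.0643
gripper_force: 0.0
t: 7.53
tool_pos: [0.4507, 0.3753, 0.1591]
orientation: [-3.11, -0.41, -0.014]
force: [0.9, 0.5, 0.5]
opening: 0.0913
gripper_force: 0.0
red {'c': (0.4491, 0.3728), 'wh': (33.4, 33.1), 'yaw': -76.9, 'n': 1356, 'z': 0.039, 'mean': [0.4503, 0.3734]}
red {'c': (0.432, 0.3686), 'wh': (21.6, 15.2), 'yaw': -13.5, 'n': 18, 'z': 0.036, 'mean': [0.434, 0.3663]}
blue w {'c': (0.6115, 0.2658), 'wh': (57.7, 46.0), 'yaw': -75.0, 'n': 5239, 'z': 0.0212, 'mean': [0.6114, 0.2667]}
red s {'c': (0.4475, 0.3734), 'wh': (40.6, 33.7), 'yaw': -20.0, 'n': 254, 'z': 0.0406, 'mean': [0.4514, 0.373]}
pos [0.4474 0.3729 0.1517] psi 15.0 tiltz [-0. -0. -1.] travel [0.0868 0.3224 0.0317] spin 0.0087 dist 0.335 t 7.68 open 0.0929 grip 0.0 q6 1.92 F [ 0.1 -0.2  0.1]
```

Red is seated: its top is at about 0.040 and it is centred. Now the riser.

```bash
python3 -m inch '{"travel":[[0.01,0.036,0],[0.02,0.073,0],[0.03,0.111,0],[0.04,0.149,0.0],[0.05,0.187,0.0],[0.06,0.225,0.0],[0.07,0.262,0.0],[0.08,0.297,0.01],[0.0855,0.317,0.02],[0.0868,0.3224,0.03]],"spin":[0,0,0.0087,0.0087,0.0087,0.0087,0.0087,0.0087,0.0087,0.0087]}' 0
python3 -m inch '{"travel":[[0,0,0],[0,0,0]],"spin":[0,0]}'
python3 - <<'E'
from h import *
C=cloud("wrist")
print("riser",rect(C,(.615,.084),.065,.034,.047))
to(.6147,.084,.028,14.5)
E
```

```text
t: 8.52
tool_pos: [0.6151, 0.0804, 0.1195]
orientation: [3.116, 0.391, -0.004]
force: [0.8, -0.8, 0.7]
opening: 0.093
gripper_force: 0.0
t: 8.68
tool_pos: [0.6129, 0.0845, 0.1196]
orientation: [-3.116, -0.396, 0.008]
force: [-0.4, 0.6, -0.2]
opening: 0.0927
gripper_force: 0.0
riser {'c': (0.6141, 0.0845), 'wh': (76.8, 55.5), 'yaw': 14.3, 'n': 9241, 'z': 0.0391, 'mean': [0.6166, 0.0851]}
pos [0.6135 0.0852 0.1209] psi 14.54 tiltz [-0.003  0.    -1.   ] travel [0.0011 0.0016 0.0929] spin 0.0006 dist 0.093 t 8.73 open 0.093 grip 0.0 q6 1.37 F [-0.   0.9  0.9]
```

```bash
python3 -m inch '{"travel":[[0.001,0.001,0.03],[0.001,0.001,0.06],[0.001,0.001,0.08],[0.001,0.001,0.09],[0.001,0.001,0.094],[0.001,0.001,0.094]],"spin":[0,0,0,0,0,0]}' 0
python3 -m inch '{"travel":[[0,0,0],[0,0,0],[0,0,0],[0,0,0],[0,0,0],[0,0,0],[0,0,0],[0,0,0]],"spin":[0,0,0,0,0,0,0,0]}' 1 40
python3 -c "
from h import *
to(.6315,-.1037,.14,7)"
```

```text
t: 9.23
tool_pos: [0.6156, 0.0844, 0.0281]
orientation: [-3.116, -0.399, 0.001]
force: [-0.2, 0.4, -0.2]
opening: 0.0931
gripper_force: 0.0
t: 9.9
tool_pos: [0.6164, 0.0836, 0.0287]
orientation: [-3.116, -0.396, -0.001]
force: [-1.4, 1.7, 2.7]
opening: 0.0557
gripper_force: 40.0
pos [0.6164 0.0836 0.0287] psi 14.5 tiltz [ 0.  0. -1.] travel [-0.0322  0.1851 -0.1114] spin 0.1309 dist 0.218 t 9.9 open 0.0557 grip 40.0 q6 1.37 F [-1.4  1.7  2.7]
```

```bash
python3 -m inch '{"travel":[[0,0,-0.01],[0,0,-0.03],[0,0,-0.06],[-0.003,0.016,-0.085],[-0.008,0.045,-0.085],[-0.014,0.08,-0.085],[-0.02,0.115,-0.085],[-0.026,0.15,-0.085],[-0.0305,0.175,-0.085],[-0.0322,0.185,-0.085]],"spin":[0,0,0,0.03,0.06,0.09,0.12,0.131,0.131,0.131]}'
python3 -m inch '{"travel":[[0,0,0],[0,0,0],[0,0,0]],"spin":[0,0,0]}'
python3 - <<'E'
from h import *
C=cloud("wrist");cv2.imwrite("pics/w3.png",C[0][:,:,::-1])
for n in range(1): print("riser",rect(C,(.6315,-.1037),.065,.115,.135))
print("stage",rect(C,(.632,-.102),.085,.022,.03))
to(.6315,-.1037,.0537,7)
E
```

```text
t: 10.73
tool_pos: [0.6305, -0.1079, 0.1128]
orientation: [3.135, 0.187, -0.002]
force: [1.0, 0.0, -5.1]
opening: 0.0556
gripper_force: 40.0
t: 10.98
tool_pos: [0.6309, -0.1025, 0.1128]
orientation: [-3.135, -0.192, 0.002]
force: [-0.1, 0.7, -3.7]
opening: 0.0556
gripper_force: 40.0
riser {'c': (0.6294, -0.1027), 'wh': (87.1, 76.7), 'yaw': -83.5, 'n': 18671, 'z': 0.1233, 'mean': [0.6419, -0.1012]}
stage {'c': (0.6624, -0.1001), 'wh': (89.8, 48.9), 'yaw': -83.3, 'n': 7600, 'z': 0.0241, 'mean': [0.6688, -0.0997]}
pos [ 0.631  -0.1022  0.1129] psi 7.07 tiltz [-0.001  0.001 -1.   ] travel [0.0004 0.0016 0.0592] spin 0.0013 dist 0.059 t 11.03 open 0.0557 grip 40.0 q6 1.21 F [ 0.3 -0.  -4.2]
```

View pics/w3.png

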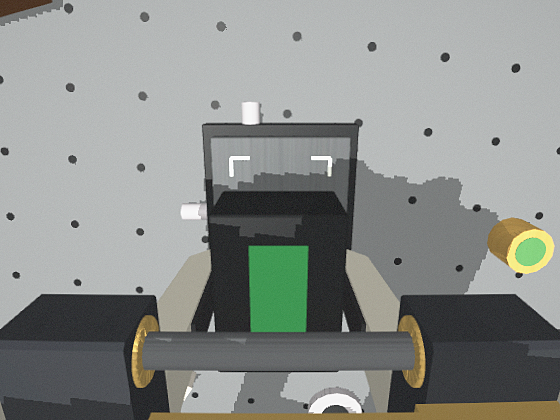

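The riser is held level and square over the stage, with marks visible at (240,165) and (325,165). Lower it.

```bash
python3 -m inch '{"travel":[[0.001,0.001,0.02],[0.0015,0.0015,0.04],[0.0015,0.0015,0.05],[0.0015,0.0015,0.055],[0.0015,0.0015,0.058],[0.0015,0.0015,0.0595],[0.0015,0.0015,0.0595]],"spin":[0,0,0,0,0,0,0]}'
python3 -c "
from h import *
to(.633,-.1037,.0537,7)"
```

```text
t: 11.62
tool_pos: [0.6334, -0.1049, 0.0544]
orientation: [3.135, 0.192, 0.001]
force: [-0.3, -0.6, -4.6]
opening: 0.0559
gripper_force: 40.0
pos [ 0.6334 -0.1049  0.0544] psi 7.02 tiltz [ 0.001 -0.    -1.   ] travel [-0.0003 -0.0012  0.0007] spin 0.0003 dist 0.001 t 11.62 open 0.0559 grip 40.0 q6 1.2 F [-0.3 -0.6 -4.6]
```

```bash
python3 -m inch '{"travel":[[0,-0.001,0.001],[0,-0.001,0.001],[0,-0.001,0.001]],"spin":[0,0,0]}'
python3 -m inch '{"travel":[[0,0,0],[0,0,0],[0,0,0],[0,0,0],[0,0,0],[0,0,0]],"spin":[0,0,0,0,0,0]}' 0
python3 -m inch '{"travel":[[0,0,-0.02],[0,0,-0.05],[0,0,-0.08],[0,0,-0.11],[0,0,-0.11],[0,0,-0.11]],"spin":[0,0,0,0,0,0]}' 0
python3 - <<'E'
from h import *
for c in("wrist","scene"):print("riser",rect(cloud(c),(.6315,-.1037),.065,.055,.075))
to(.6265,.2685,.16,14.6)
E
```

```text
t: 11.87
tool_pos: [0.6335, -0.1041, 0.0537]
orientation: [3.135, 0.192, 0.003]
force: [0.1, 0.6, -2.4]
opening: 0.0555
gripper_force: 40.0
t: 12.37
tool_pos: [0.6329, -0.1041, 0.0528]
orientation: [3.136, 0.192, 0.0]
force: [0.3, -0.5, 0.1]
opening: 0.0903
gripper_force: 0.0
t: 12.87
tool_pos: [0.6346, -0.1045, 0.1659]
orientation: [3.134, 0.192, 0.008]
force: [-0.6, 0.3, -0.3]
opening: 0.093
gripper_force: 0.0
riser {'c': (0.632, -0.1044), 'wh': (76.3, 55.4), 'yaw': 6.9, 'n': 7875, 'z': 0.0641, 'mean': [0.6344, -0.1041]}
riser {'c': (0.6313, -0.1042), 'wh': (79.2, 57.4), 'yaw': 6.8, 'n': 1036, 'z': 0.0663, 'mean': [0.6344, -0.1026]}
pos [ 0.6324 -0.104   0.1619] psi 7.0 tiltz [-0.001  0.    -1.   ] travel [ 0.0395 -0.3704  0.002 ] spin -0.1327 dist 0.373 t 12.97 open 0.093 grip 0.0 q6 1.21 F [-0.5 -0.7 -1.2]
```

The riser is placed at (0.632,-0.104), yaw 6.9°. Next, the blue spacer.

```bash
python3 -m inch '{"travel":[[0.004,-0.036,0],[0.008,-0.074,0],[0.012,-0.112,0],[0.016,-0.15,0],[0.02,-0.19,0],[0.024,-0.23,0],[0.028,-0.268,0],[0.032,-0.304,0.01],[0.036,-0.34,0.02],[0.0385,-0.361,0.035]],"spin":[0,-0.03,-0.06,-0.09,-0.12,-0.1327,-0.1327,-0.1327,-0.1327,-0.1327]}' 0
python3 -m inch '{"travel":[[0.001,-0.0094,0.01],[0.001,-0.0094,0.01],[0.001,-0.0094,0.01]],"spin":[0,0,0]}'
python3 - <<'E'
from h import *
C=cloud("wrist")
print("blue",rect(C,(.6265,.2685),.06,.016,.028))
to(.6265,.2685,.020,14.6)
E
```

```text
t: 13.8
tool_pos: [0.6258, 0.2628, 0.1262]
orientation: [-3.115, -0.402, 0.002]
force: [-0.4, -0.4, 1.1]
opening: 0.0933
gripper_force: 0.0
t: 14.05
tool_pos: [0.6242, 0.2672, 0.1153]
orientation: [3.115, 0.4, -0.007]
force: [-0.1, -0.5, -0.3]
opening: 0.0931
gripper_force: 0.0
blue {'c': (0.6268, 0.2691), 'wh': (76.6, 55.4), 'yaw': 14.1, 'n': 8369, 'z': 0.0211, 'mean': [0.629, 0.2697]}
pos [0.6253 0.2667 0.1168] psi 14.56 tiltz [-0.002 -0.001 -1.   ] travel [ 0.0018 -0.0015  0.0968] spin -0.0007 dist 0.097 t 14.1 open 0.0932 grip 0.0 q6 1.64 F [0.2 0.5 0.2]
```

```bash
python3 -m inch '{"travel":[[0.001,-0.002,0.03],[0.0015,-0.002,0.06],[0.0015,-0.002,0.08],[0.0015,-0.002,0.09],[0.0015,-0.002,0.0945],[0.0015,-0.002,0.0955],[0.0015,-0.002,0.0955]],"spin":[0,0,0,0,0,0,0]}' 0
python3 -m inch '{"travel":[[0,0,0],[0,0,0],[0,0,0],[0,0,0],[0,0,0],[0,0,0],[0,0,0],[0,0,0]],"spin":[0,0,0,0,0,0,0,0]}' 1 40
python3 -c "
from h import *
to(.632,-.104,.15,7)"
```

```text
t: 14.68
tool_pos: [0.6279, 0.2702, 0.0239]
orientation: [-3.116, -0.398, -0.003]
force: [-0.0, 0.8, -0.3]
opening: 0.0931
gripper_force: 0.0
t: 15.35
tool_pos: [0.6267, 0.2706, 0.0224]
orientation: [3.116, 0.399, 0.0]
force: [-0.4, -0.2, 2.3]
opening: 0.0554
gripper_force: 40.0
pos [0.6267 0.2706 0.0224] psi 14.6 tiltz [ 0. -0. -1.] travel [-0.0893  0.3639 -0.1276] spin 0.1327 dist 0.396 t 15.35 open 0.0554 grip 40.0 q6 1.65 F [-0.4 -0.2  2.3]
```

```bash
python3 -m inch '{"travel":[[0,0,-0.01],[0,0,-0.03],[0,0,-0.06],[-0.003,0.012,-0.09],[-0.01,0.04,-0.115],[-0.018,0.074,-0.125],[-0.027,0.111,-0.1276],[-0.0365,0.149,-0.1276],[-0.046,0.187,-0.1276],[-0.055,0.225,-0.1276]],"spin":[0,0,0,0,0,0.02,0.04,0.06,0.08,0.1]}'
python3 -m inch '{"travel":[[-0.009,0.038,0],[-0.018,0.074,0],[-0.025,0.104,0],[-0.031,0.128,0],[-0.034,0.1385,0],[-0.034,0.1385,0],[-0.034,0.1385,0]],"spin":[0.01,0.02,0.032,0.032,0.032,0.032,0.032]}'
python3 - <<'E'
from h import *
C=cloud("wrist");cv2.imwrite("pics/w4.png",C[0][:,:,::-1])
to(.632,-.104,.0874,7)
E
```

```text
t: 16.18
tool_pos: [0.6296, 0.0374, 0.1505]
orientation: [-3.132, -0.242, -0.0]
force: [1.1, -0.4, -1.8]
opening: 0.0556
gripper_force: 40.0
t: 16.77
tool_pos: [0.6178, -0.1029, 0.15]
orientation: [-3.135, -0.191, -0.0]
force: [1.0, 0.1, -1.8]
opening: 0.0558
gripper_force: 40.0
pos [ 0.6179 -0.102   0.1499] psi 7.05 tiltz [-0.     0.001 -1.   ] travel [0.0138 0.0037 0.0625] spin 0.0008 dist 0.064 t 16.82 open 0.0559 grip 40.0 q6 1.2 F [-0.  -0.1 -1.5]
```

View pics/w4.png

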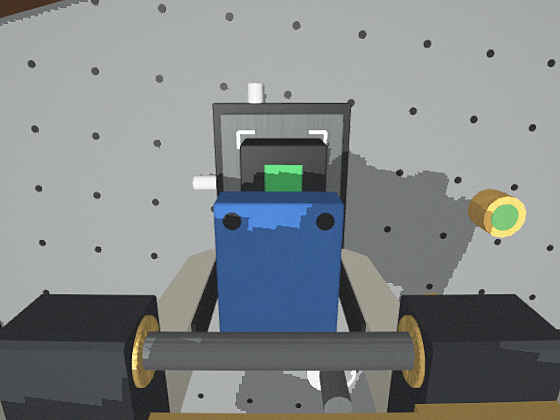

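The blue spacer is level and square above the riser, with its green patch at (283,178). Shift and lower.

```bash
python3 -m inch '{"travel":[[0.007,0.002,0],[0.0138,0.003,0.01],[0.0138,0.003,0.03],[0.0138,0.003,0.045],[0.0138,0.003,0.054],[0.0138,0.003,0.059],[0.0138,0.003,0.061],[0.0138,0.003,0.062],[0.0138,0.003,0.062]],"spin":[0,0,0,0,0,0,0,0,0]}'
python3 -c "
from h import *
to(.632,-.104,.0874,7)"
```

```text
t: 17.57
tool_pos: [0.6325, -0.1042, 0.0886]
orientation: [3.135, 0.193, 0.002]
force: [0.2, -0.2, -2.6]
opening: 0.0557
gripper_force: 40.0
pos [ 0.6325 -0.1042  0.0886] psi 7.05 tiltz [ 0.001 -0.    -1.   ] travel [-0.0005 -0.0003  0.0012] spin 0.001 dist 0.001 t 17.57 open 0.0557 grip 40.0 q6 1.2 F [ 0.2 -0.2 -2.6]
```

```bash
python3 -m inch '{"travel":[[0,0,0.001],[0,0,0.001],[0,0,0.001]],"spin":[0,0,0]}'
python3 -m inch '{"travel":[[0,0,0],[0,0,0],[0,0,0],[0,0,0],[0,0,0],[0,0,0]],"spin":[0,0,0,0,0,0]}' 0
python3 -m inch '{"travel":[[0,0,-0.02],[0,0,-0.05],[0,0,-0.08],[0,0,-0.1],[0,0,-0.1],[0,0,-0.1]],"spin":[0,0,0,0,0,0]}' 0
python3 - <<'E'
from h import *
for c in("wrist","scene"):print("blue",rect(cloud(c),(.6315,-.1037),.065,.078,.097))
C=cloud("wrist");print("holder",rect(C,(.45,-.0075),.055,.013,.023))
to(.450,-.0075,.16,-24.2)
E
```

```text
t: 17.82
tool_pos: [0.6323, -0.1045, 0.0875]
orientation: [3.135, 0.193, 0.001]
force: [0.5, -0.5, -1.7]
opening: 0.0553
gripper_force: 40.0
t: 18.32
tool_pos: [0.632, -0.1044, 0.0869]
orientation: [3.136, 0.193, 0.0]
force: [0.6, -0.0, 1.0]
opening: 0.0901
gripper_force: 0.0
t: 18.82
tool_pos: [0.6331, -0.1047, 0.1888]
orientation: [3.135, 0.193, 0.006]
force: [-1.3, -0.5, -1.6]
opening: 0.0928
gripper_force: 0.0
blue {'c': (0.6322, -0.1047), 'wh': (76.0, 55.5), 'yaw': 6.8, 'n': 7812, 'z': 0.086, 'mean': [0.6343, -0.1044]}
blue {'c': (0.6315, -0.1043), 'wh': (78.6, 57.8), 'yaw': 6.4, 'n': 1078, 'z': 0.0883, 'mean': [0.634, -0.1031]}
holder {'c': (0.4468, -0.0148), 'wh': (82.3, 41.0), 'yaw': -22.4, 'n': 851, 'z': 0.0169, 'mean': [0.448, -0.0144]}
pos [ 0.6309 -0.1041  0.1848] psi 7.03 tiltz [-0.003  0.001 -1.   ] travel [-0.1677 -0.118   0.0254] spin 0.5451 dist 0.207 t 18.97 open 0.0932 grip 0.0 q6 1.2 F [ 0.6  0.5 -0.1]
```

The blue spacer is placed at (0.632,-0.1045), yaw 6.8°. Next, the holder.

```bash
python3 -m inch '{"travel":[[-0.025,-0.018,0],[-0.053,-0.0375,0],[-0.082,-0.0577,0],[-0.11,-0.0774,0.01],[-0.137,-0.0964,0.02],[-0.158,-0.111,0.04],[-0.1677,-0.118,0.06],[-0.1677,-0.118,0.07],[-0.1677,-0.118,0.07],[-0.1677,-0.118,0.07]],"spin":[0.1,0.2,0.3,0.4,0.5,0.5451,0.5451,0.5451,0.5451,0.5451]}' 0
python3 - <<'E'
from h import *
C=cloud("wrist")
print("holder",rect(C,(.45,-.0075),.055,.013,.023))
to(.450,-.0075,.020,-24.2)
E
```

```text
t: 19.8
tool_pos: [0.4511, -0.0081, 0.1163]
orientation: [3.072, -0.658, -0.002]
force: [0.3, -0.4, 1.0]
opening: 0.0926
gripper_force: 0.0
holder {'c': (0.4501, -0.0072), 'wh': (80.8, 57.4), 'yaw': -24.1, 'n': 6532, 'z': 0.017, 'mean': [0.4524, -0.0081]}
pos [ 0.452  -0.0083  0.1173] psi -24.2 tiltz [ 0. -0. -1.] travel [-0.0022  0.0001  0.0973] spin 0.0 dist 0.097 t 19.85 open 0.0933 grip 0.0 q6 1.86 F [-0.3  0.2 -1. ]
```

```bash
python3 -m inch '{"travel":[[-0.001,0,0.03],[-0.0015,0,0.06],[-0.0015,0,0.08],[-0.0015,0,0.09],[-0.0015,0,0.0955],[-0.0015,0,0.0965],[-0.0015,0,0.0965]],"spin":[0,0,0,0,0,0,0]}' 0
python3 -m inch '{"travel":[[0,0,0],[0,0,0],[0,0,0],[0,0,0],[0,0,0],[0,0,0],[0,0,0],[0,0,0]],"spin":[0,0,0,0,0,0,0,0]}' 1 40
python3 -c "
from h import *
to(.632,-.1045,.16,6.8)"
```

```text
t: 20.43
tool_pos: [0.4509, -0.0075, 0.0214]
orientation: [-3.072, 0.659, -0.002]
force: [-0.4, 0.2, 0.4]
opening: 0.0932
gripper_force: 0.0
t: 21.1
tool_pos: [0.4498, -0.0072, 0.0205]
orientation: [-3.072, 0.658, -0.0]
force: [-0.9, -0.9, 2.5]
opening: 0.0577
gripper_force: 40.0
pos [ 0.4498 -0.0072  0.0205] psi -24.19 tiltz [ 0. -0. -1.] travel [ 0.2061  0.0141 -0.1394] spin -0.5409 dist 0.249 t 21.1 open 0.0577 grip 40.0 q6 1.86 F [-0.9 -0.9  2.5]
```

```bash
python3 -m inch '{"travel":[[0,0,-0.01],[0,0,-0.03],[0,0,-0.06],[0,0,-0.09],[0.01,0.0007,-0.12],[0.035,0.0024,-0.14],[0.07,0.0048,-0.144],[0.105,0.0072,-0.144],[0.14,0.0096,-0.144],[0.17,0.0116,-0.144]],"spin":[0,0,-0.06,-0.12,-0.18,-0.24,-0.3,-0.36,-0.42,-0.5]}'
python3 -c "
from h import *
to(.632,-.1045,.165,6.8)"
```

```text
t: 21.93
tool_pos: [0.6015, -0.0885, 0.1647]
orientation: [3.139, 0.126, 0.001]
force: [1.3, 0.6, -1.3]
opening: 0.0577
gripper_force: 40.0
pos [ 0.6015 -0.0885  0.1647] psi 4.6 tiltz [ 0. -0. -1.] travel [ 0.0292  0.0184 -0.0003] spin -0.0385 dist 0.034 t 21.93 open 0.0577 grip 40.0 q6 1.26 F [ 1.3  0.6 -1.3]
```

```bash
python3 -m inch '{"travel":[[0.012,0.0076,0],[0.023,0.0145,0],[0.0275,0.0173,0],[0.0275,0.0173,0],[0.0275,0.0173,0]],"spin":[-0.02,-0.0385,-0.0385,-0.0385,-0.0385]}'
python3 - <<'E'
from h import *
C=cloud("wrist");cv2.imwrite("pics/w5.png",C[0][:,:,::-1])
print(rect(C,(.632,-.1045),.06,.153,.172),rect(cloud("scene"),(.632,-.1045),.06,.153,.172))
to(.632,-.1045,.1075,6.8)
E
```

```text
t: 22.35
tool_pos: [0.6281, -0.1023, 0.1641]
orientation: [-3.136, -0.181, 0.002]
force: [-0.5, 0.8, -2.7]
opening: 0.0577
gripper_force: 40.0
{'c': (0.6345, -0.1015), 'wh': (87.3, 69.0), 'yaw': -83.5, 'n': 15901, 'z': 0.1604, 'mean': [0.6382, -0.1011]} {'c': (0.6385, -0.1029), 'wh': (81.0, 75.4), 'yaw': 73.3, 'n': 935, 'z': 0.1619, 'mean': [0.642, -0.1025]}
pos [ 0.628  -0.102   0.1643] psi 6.65 tiltz [-0.001  0.    -1.   ] travel [0.0037 0.0029 0.0568] spin -0.0026 dist 0.057 t 22.45 open 0.0573 grip 40.0 q6 1.21 F [-0.1  1.  -0.7]
```

View pics/w5.png

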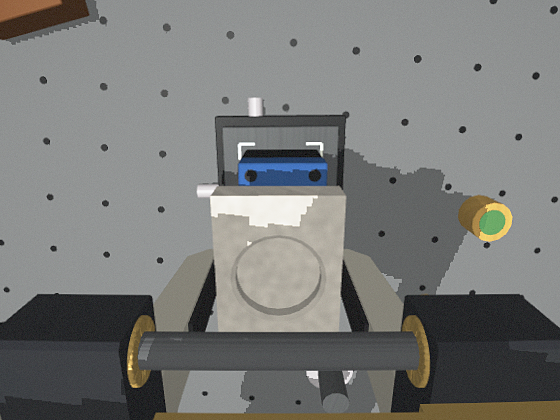

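The holder is held level with its pocket empty (280,275), square above the blue spacer (283,170). Lower it.

```bash
python3 -m inch '{"travel":[[0.002,0.0015,0],[0.0037,0.0025,0.015],[0.0037,0.0025,0.03],[0.0037,0.0025,0.042],[0.0037,0.0025,0.05],[0.0037,0.0025,0.054],[0.0037,0.0025,0.056],[0.0037,0.0025,0.0565],[0.0037,0.0025,0.0565]],"spin":[0,0,0,0,0,0,0,0,0]}'
python3 -c "
from h import *
to(.632,-.1045,.1075,6.8)"
```

```text
t: 23.2
tool_pos: [0.633, -0.1047, 0.1081]
orientation: [3.136, 0.182, 0.001]
force: [1.2, 1.0, -3.0]
opening: 0.0575
gripper_force: 40.0
pos [ 0.633  -0.1047  0.1081] psi 6.66 tiltz [ 0.001 -0.    -1.   ] travel [-0.0009 -0.0003  0.0006] spin -0.0025 dist 0.001 t 23.2 open 0.0575 grip 40.0 q6 1.21 F [ 1.2  1.  -3. ]
```

```bash
python3 -m inch '{"travel":[[-0.0005,0,0.001],[-0.0005,0,0.001],[-0.0005,0,0.001]],"spin":[0,0,0]}'
python3 -m inch '{"travel":[[0,0,0],[0,0,0],[0,0,0],[0,0,0],[0,0,0],[0,0,0]],"spin":[0,0,0,0,0,0]}' 0
python3 -m inch '{"travel":[[0,0,-0.02],[0,0,-0.05],[0,0,-0.08],[0,0,-0.1],[0,0,-0.1],[0,0,-0.1]],"spin":[0,0,0,0,0,0]}' 0
python3 - <<'E'
from h import *
for c in("wrist","scene"):print("holder",rect(cloud(c),(.6315,-.1037),.065,.1,.113))
C=cloud("wrist");print("brass",rect(C,(.631,-.279),.03,.022,.035))
to(.631,-.279,.15,6.8)
E
```

```text
t: 23.45
tool_pos: [0.6328, -0.1047, 0.1076]
orientation: [3.136, 0.182, 0.003]
force: [0.1, 0.4, 1.2]
opening: 0.0576
gripper_force: 40.0
t: 23.95
tool_pos: [0.6321, -0.1047, 0.1068]
orientation: [-3.136, -0.182, 0.0]
force: [0.9, -0.1, 0.2]
opening: 0.091
gripper_force: 0.0
t: 24.45
tool_pos: [0.6332, -0.1049, 0.2087]
orientation: [3.135, 0.182, 0.005]
force: [-0.9, 0.7, -0.4]
opening: 0.0931
gripper_force: 0.0
holder {'c': (0.6331, -0.1049), 'wh': (80.8, 57.5), 'yaw': 6.8, 'n': 6316, 'z': 0.104, 'mean': [0.6352, -0.1045]}
holder {'c': (0.6323, -0.1049), 'wh': (83.1, 60.2), 'yaw': 6.5, 'n': 930, 'z': 0.1061, 'mean': [0.6344, -0.1043]}
brass {'c': (0.6306, -0.2799), 'wh': (33.9, 33.7), 'yaw': 88.0, 'n': 1037, 'z': 0.0273, 'mean': [0.6311, -0.279]}
pos [ 0.6312 -0.1045  0.2048] psi 6.65 tiltz [-0.003  0.001 -1.   ] travel [-0.0203  0.1734  0.0546] spin -0.0025 dist 0.183 t 24.6 open 0.0931 grip 0.0 q6 1.21 F [ 0.3 -0.3  0.2]
```

```bash
python3 -m inch '{"travel":[[-0.004,0.035,0],[-0.0085,0.073,0],[-0.013,0.111,0],[-0.017,0.148,0.01],[-0.0195,0.168,0.03],[-0.0203,0.174,0.06],[-0.0203,0.174,0.09],[-0.0203,0.174,0.1],[-0.0203,0.174,0.1],[-0.0203,0.174,0.1]],"spin":[0,0,0,0,0,0,0,0,0,0]}' 0
python3 - <<'E'
from h import *
C=cloud("wrist")
print("brass",rect(C,(.631,-.279),.03,.022,.035))
to(.6308,-.2797,.031,6.8)
E
```

```text
t: 25.43
tool_pos: [0.6316, -0.279, 0.1059]
orientation: [-3.135, -0.183, 0.003]
force: [0.1, -0.4, 1.0]
opening: 0.0927
gripper_force: 0.0
brass {'c': (0.6306, -0.2807), 'wh': (33.8, 32.9), 'yaw': 12.0, 'n': 2023, 'z': 0.0272, 'mean': [0.6314, -0.2807]}
pos [ 0.6328 -0.2795  0.108 ] psi 6.7 tiltz [ 0.001 -0.    -1.   ] travel [-0.0021 -0.0001  0.077 ] spin -0.0017 dist 0.077 t 25.48 open 0.0928 grip 0.0 q6 0.96 F [-0.7  0.  -0.2]
```

```bash
python3 -m inch '{"travel":[[-0.001,0.001,0.03],[-0.0015,0.001,0.055],[-0.0015,0.001,0.068],[-0.0015,0.001,0.074],[-0.0015,0.001,0.076],[-0.0015,0.001,0.076]],"spin":[0,0,0,0,0,0]}' 0
python3 -m inch '{"travel":[[0,0,0],[0,0,0],[0,0,0],[0,0,0],[0,0,0],[0,0,0],[0,0,0],[0,0,0],[0,0,0],[0,0,0]],"spin":[0,0,0,0,0,0,0,0,0,0]}' 1 20
python3 -c "
from h import *
to(.6325,-.1047,.18,6.8)"
```

```text
t: 25.98
tool_pos: [0.6317, -0.2812, 0.0321]
orientation: [3.136, 0.183, 0.002]
force: [-0.3, -0.3, -0.6]
opening: 0.0929
gripper_force: 0.0
t: 26.82
tool_pos: [0.6308, -0.281, 0.0307]
orientation: [-3.136, -0.182, 0.0]
force: [-0.4, 0.2, -0.4]
opening: 0.0331
gripper_force: 20.0
pos [ 0.6308 -0.281   0.0307] psi 6.66 tiltz [-0.  0. -1.] travel [ 0.0221 -0.1749 -0.1493] spin -0.0025 dist 0.231 t 26.82 open 0.0331 grip 20.0 q6 0.96 F [-0.4  0.2 -0.4]
```

```bash
python3 -m inch '{"travel":[[0,0,-0.01],[0,0,-0.04],[0,0,-0.08],[0,0,-0.12],[0.002,-0.017,-0.143],[0.0065,-0.052,-0.1493],[0.0113,-0.09,-0.1493],[0.016,-0.127,-0.1493],[0.02,-0.158,-0.1493],[0.0221,-0.1745,-0.1493]],"spin":[0,0,0,0,0,0,0,0,0,0]}'
python3 -m inch '{"travel":[[0,0,0],[0,0,0],[0,0,0]],"spin":[0,0,0]}'
python3 - <<'E'
from h import *
C=cloud("wrist");cv2.imwrite("pics/w6.png",C[0][:,:,::-1])
print("brass",rect(C,(.6325,-.1047),.035,.172,.182),"holder",rect(C,(.6325,-.1047),.055,.1,.113))
to(.6327,-.1049,.1277,6.8)
E
```

```text
t: 27.65
tool_pos: [0.6325, -0.1014, 0.1812]
orientation: [-3.135, -0.186, -0.001]
force: [-0.6, -0.3, -0.9]
opening: 0.0334
gripper_force: 20.0
t: 27.9
tool_pos: [0.6326, -0.1059, 0.1806]
orientation: [3.136, 0.182, 0.001]
force: [-0.6, -0.0, -0.9]
opening: 0.0332
gripper_force: 20.0
brass {'c': (0.6333, -0.1079), 'wh': (60.5, 34.2), 'yaw': -69.2, 'n': 4696, 'z': 0.1772, 'mean': [0.6348, -0.1057]} holder {'c': (0.6413, -0.1038), 'wh': (64.5, 57.5), 'yaw': 6.6, 'n': 4982, 'z': 0.104, 'mean': [0.6528, -0.1022]}
pos [ 0.6326 -0.1063  0.1805] psi 6.6 tiltz [ 0.    -0.001 -1.   ] travel [ 0.0003 -0.0014  0.0528] spin -0.0034 dist 0.053 t 27.95 open 0.0335 grip 20.0 q6 1.21 F [ 0.1  0.4 -0.5]
```

View pics/w6.png

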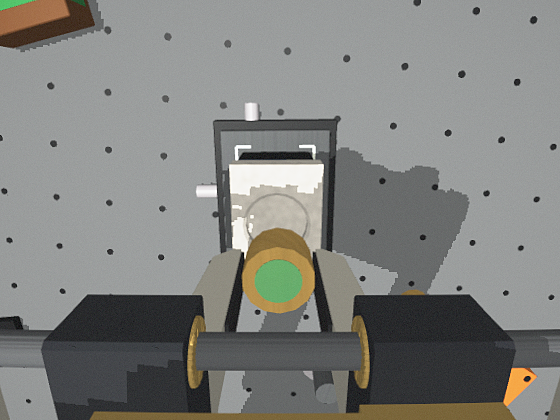

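The brass mount is upright in the jaws (278,280), and the holder pocket is just ahead and below (277,220). Insert it.

```bash
python3 -m inch '{"travel":[[0.0003,-0.0014,0.015],[0.0003,-0.0014,0.03],[0.0003,-0.0014,0.038],[0.0003,-0.0014,0.042],[0.0003,-0.0014,0.045],[0.0003,-0.0014,0.048],[0.0003,-0.0014,0.05],[0.0003,-0.0014,0.0515],[0.0003,-0.0014,0.0525],[0.0003,-0.0014,0.0525]],"spin":[0,0,0,0,0,0,0,0,0,0]}'
python3 -c "
from h import *
to(.6327,-.1049,.1277,6.8)"
```

```text
t: 28.78
tool_pos: [0.6328, -0.1037, 0.1278]
orientation: [3.136, 0.183, 0.0]
force: [-0.2, 0.3, -0.2]
opening: 0.0333
gripper_force: 20.0
pos [ 0.6328 -0.1037  0.1278] psi 6.66 tiltz [ 0. -0. -1.] travel [-0.0002  0.0012  0.0001] spin -0.0024 dist 0.001 t 28.78 open 0.0333 grip 20.0 q6 1.21 F [-0.2  0.3 -0.2]
```

```bash
python3 -m inch '{"travel":[[0,0,0],[0,0,0],[0,0,0],[0,0,0],[0,0,0],[0,0,0]],"spin":[0,0,0,0,0,0]}' 0.3
python3 -m inch '{"travel":[[0,0,-0.015],[0,0,-0.04],[0,0,-0.07],[0,0,-0.1],[-0.04,0,-0.12],[-0.08,0,-0.12],[-0.08,0,-0.12],[-0.08,0,-0.12]],"spin":[0,0,0,0,0,0,0,0]}' 0
python3 - <<'E'
from h import *
W=cloud("wrist");S=cloud("scene")
cv2.imwrite("pics/end.png",W[0][:,:,::-1])
for n,c in(("w",W),("s",S)):
  print(n,"brass",rect(c,(.6325,-.1047),.03,.118,.132),"\n holder",rect(c,(.632,-.104),.06,.1,.112))
print("red",rect(S,(.448,.3725),.03,.027,.045)); print("orange",rect(S,(.4465,-.357),.06,.015,.03))
E
```

```text
t: 29.28
tool_pos: [0.6327, -0.1037, 0.1277]
orientation: [-3.136, -0.182, -0.0]
force: [-0.1, 0.7, -0.6]
opening: 0.0643
gripper_force: 0.0
t: 29.95
tool_pos: [0.5514, -0.113, 0.2476]
orientation: [-3.136, -0.181, 0.0]
force: [-0.3, -0.6, -0.6]
opening: 0.0931
gripper_force: 0.0
w brass {'c': (0.6327, -0.104), 'wh': (32.9, 32.6), 'yaw': -14.6, 'n': 1765, 'z': 0.1244, 'mean': [0.6327, -0.1039]} 
 holder {'c': (0.633, -0.1049), 'wh': (78.7, 57.8), 'yaw': 6.6, 'n': 6038, 'z': 0.104, 'mean': [0.6349, -0.1048]}
s brass {'c': (0.6322, -0.1039), 'wh': (33.9, 32.8), 'yaw': 71.2, 'n': 255, 'z': 0.1263, 'mean': [0.6333, -0.1026]} 
 holder {'c': (0.6325, -0.1047), 'wh': (82.2, 59.8), 'yaw': 6.3, 'n': 851, 'z': 0.1062, 'mean': [0.6363, -0.1022]}
red {'c': (0.4499, 0.3739), 'wh': (35.1, 32.8), 'yaw': 4.2, 'n': 252, 'z': 0.0407, 'mean': [0.4514, 0.3731]}
orange {'c': (0.4473, -0.3561), 'wh': (77.6, 61.5), 'yaw': -26.5, 'n': 684, 'z': 0.0231, 'mean': [0.4493, -0.3543]}
```

View pics/end.png

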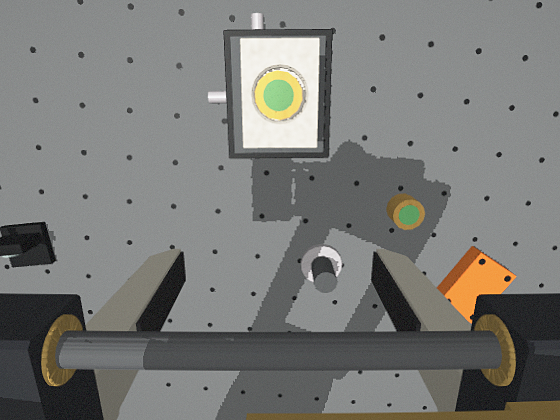

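The brass mount is seated and centred in the holder (279,95), 20 mm above the holder's top, and the stack is square on the stage. Hand in.

```bash
python3 -c "
from plant import close_job
print(close_job())"
```

```text
the job is handed in; nothing more can be done
None
```

I handed the job in after about 30 s of robot time; no verdict came back, but the last camera check showed the riser, blue spacer and holder stacked square on the stage, brass seated in the holder, red seated in the yellow block, and the orange spacer unmoved.

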